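# Fit the capped sifter top to the tin, then lift off its blue cap alone

### The job

Make the steel tin ready for dusting glaze ash: take off its loose wooden storage cap and set it upright in the bowl of the white spoon rest, then bring the sifter lid over with its blue dust cap still on it and lower the two together, gently, into the mouth of the tin and let go. Then lift the blue cap alone straight up, leaving the sifter lid fully seated in the tin, and finish while still holding the cap level above the tin, a good 6 cm clear of the sifter lid. The tin stays standing where it is, nothing is dropped, and the jar, the caliper and the clamped tile are left alone.

Things in the scene. Friction and masses are not known exactly. Their poses are not given: they have to be found in the camera images.
- tin_rim (a point): Centre of the mouth of the steel tin, at rim height. The tin is a loose upright cylinder 52 mm across, 70 mm tall, open at the top, inside diameter 46 mm, about 0.2 kg. It stands on the fixed walnut board, whose flat top lies at z = 0.050 m. z axis up.
- woodcap_knob (a point): Centre of the knob (half-way up) of the pale wooden storage cap, which lies loose on the tin at the start and simply lifts off. Knob: upright cylinder 20 mm across, 24 mm tall, its foot 12 mm below this point. The cap's disc and plug lie below it (see woodcap). z axis up.
- woodcap: The wooden storage cap, about 0.06 kg; origin at the centre of its disc's underside, which rests on the tin rim, 20 mm below woodcap_knob. Disc 56 mm across, 8 mm thick; under it a plug 41 mm across and 8 mm deep hangs loosely in the mouth, so set down on a flat floor the origin is 8 mm above the floor.
- spoonrest_in (a point): Centre of the inner floor of the white ceramic spoon rest's round bowl. Floor flat, about 74 mm across, 5 mm above the board; sides flare to a rim 98 mm across, 11 mm above the floor. A flat handle lip, 36 mm wide, sticks out on its own -x side to 76 mm from the centre. Loose, 0.28 kg.
- sifter_collar (a point): Centre of the aluminium collar (half-way up) of the sifter lid, the inner lid. The collar is a knurled ring 58 mm across and 12 mm tall, wider than the tin and than the blue cap that sits on it. Gripping the collar carries sifter lid and cap together; gripping the cap carries the cap alone. z axis up.
- sifter: The sifter lid, about 0.09 kg; origin at the centre of its collar's underside, which rests on the tin rim when seated, 6 mm below sifter_collar. Under it a plug 41 mm across, 10 mm deep, foot bevelled (2.5 mm play all round in the tin's mouth). On the collar a perforated boss 37 mm across, 8 mm high, under the blue cap at the start.
- bluecap_mid (a point): Centre (half-way up) of the cobalt blue dust cap, the outer lid: upright cylinder 48 mm across, 28 mm tall, closed on top, hollow below (inside 43 mm across, 24 mm deep), about 0.04 kg. It sits loosely over the sifter lid's boss, its lower edge on the collar; this point is then 20 mm above sifter_collar. z axis up.
- bluecap: The blue cap itself; origin at the centre of its lower edge, 14 mm below bluecap_mid.
- lidrest: The lid rest: loose olive bamboo ring stand 52 mm across, 32 mm tall, inside diameter 46 mm, about 0.15 kg, standing on the board; the capped sifter lid sits in its open top at the start, collar on its rim (collar middle at z = 0.088 m). Origin at the centre of its underside.
- tin: The tin itself; origin at the centre of its underside, 70 mm below tin_rim.
- jar: Bystander: closed glass jar with a steel lid, 68 mm across and 95 mm tall, standing near one end of the board; origin at the centre of its underside.
- caliper: Bystander: flat black plastic caliper, 150 mm long along its own x, 66 mm wide over the jaws, 8 mm high, lying along the far side of the board; origin under the middle of its bar.
- clamp: Bystander: small aluminium screw clamp gripping an upright cobalt blue and white test tile, 85 x 55 mm on plan and 85 mm tall, standing near the other end of the board; origin at the centre of its base's underside.
Things that resemble listed ones, but are neither listed nor needed, are in the scene too. There is more than one size of the part that bears spoonrest_in; the job needs the smaller.

How it is judged:
By the outcome, as a careful person would: the job done as asked, in the order asked, and still so for the second after the job is handed in, while the arm keeps its last pose, push and grip.
It also fails if it takes over 53 s, if anything falls off the work surface, if the arm or the gripper's body presses on something with over 40 N, if the wrist force passes 120 N, or if a joint passes its speed limit or range.

### The arm

A 6-joint arm with a two-finger parallel gripper is mounted at the origin on the work surface. World frame = base frame: x ahead of the robot, y to its left, z up, the work surface at z = 0. Lengths are in m, angles in rad, forces in N, time in s.
With the tool pointing down it reaches from about 0.225 to 0.875 m from the base axis. Payload 3.4 kg.
Tool frame: the origin (TCP) lies midway between the tips of the shut fingers; the grasp point (between the pads) lies 19 mm behind it (pinch_z is the distance from the TCP to the grasp point, in m); z points along the fingers, y is the line along which they close (so a half turn about z gives the same grasp; the last joint's range is limited). The gripper opens to 85 mm and grips with 20 to 120 N. Pads are 22 mm wide; open, the fingers measure 114 mm over their backs; the gripper's body (76 mm by 85 mm) begins 54 mm behind the grasp point. The pads swing forward as they close: fully open they stand 13 mm farther back than shut.
Start: joints at [1.015, 0.276, 1.505, -0, 1.361, -0.121], TCP at [0.242, 0.522, 0.231] pointing down, gripper open.
Joint ranges: [-2.89, 2.89], [-0.75, 2.08], [0.22, 2.7], [-1.18, 4.32], [0.11, 2.71], [-2.7, 2.7]. Speed limits (rad/s): [2.57, 2.57, 3.14, 3.14, 3.14, 3.14].

### API

Orientations are given as a unit quaternion [w, x, y, z].
In Python, from rig import get_state, get_image, sign_off, pinch_z gives the robot as it stands.
- The arm moves only by the tool send_rows, never from a script. Its argument "steps" is one flat list of numbers, 5 for each row, row after row: the gripper's target within -1 to 1 (fully open at 1, half-way at 0, shut at -1), then the shift along the tool's x, y, z in cm, then the turn about the tool's z in degrees. In form: [gripper, x, y, z, roll, gripper, x, y, z, roll, ...]. A call has 1 to 12 rows; each row shifts and turns the commanded pose from where the row before left it, along the tool's axes as they then stand; what a row does not reach is not made up. A row lasts 1/10 s, in which the tool goes at most 50 mm and 8.59 degrees, less where a joint would pass 70% of its speed; a pose out of reach is approached as far as the arm can. A call is refused whole if a number of a shift passes 5 or a number of a turn 8.59, either way. A call with a gripper value outside its range is refused whole. The fingers move at their own pace and stop on an object; "newtons" is the grip in N (left out, the last holds). Time passes only in rows, so rows that do not move let the fingers close. It gives the time, the measured TCP pose, the force, the opening and the grip force at its end, in the units of the state.
- get_state(): the state, without advancing time (a new reading comes with each control period).
- get_image(name): name is "scene" or "top"; returns a dict with "color" (400x640x3 uint8, red, green, blue), "mtx" (3x3 intrinsics, pixels), "k1" (the pictures are not rectified: a ray, as slopes to the right and down, at radius r is drawn at 1 + k1 r^2 times it, then the intrinsics apply), "T" (4x4, takes a point from camera to world coordinates). Camera axes: x right, y down, z forward; pixel columns grow to the right and rows downward; lengths in m; the calibration is good to about 2 mm. A picture is of the moment at which its call begins. There is no depth.
- sign_off(): hands the job in; it is judged then, once.
The state is a dict: "clock": time; "qpos": joint angles; "qd": joint speeds; "effort": joint torques, N m; "position": TCP position; "ee_rot": TCP orientation; "contact_force": force on the tool from outside, world axes, zero at the start; "moment": the same for the moment, N m; "width": finger opening in m; "gripper_force": force on a finger pad.
Only numpy, scipy, OpenCV 4.12 (cv2) and the standard library are available. Lean on these libraries where they do the work, as an engineer would, in place of code of your own. Each camera call takes 0.05 s, during which the arm holds its last target. There are 200 camera calls.

## Working session

There is one attempt and no reset: what is moved stays moved. The work goes in short steps, Python scripts to look and compute and a tool call to move; the robot and the scene stay as the last step left them, time stands still between calls to the robot, and variables do not carry over. Pictures are saved under pics/ and viewed, at most 12 in all, crops included, and the job is handed in when it is done.

Besides the shell and the picture viewer there is one more tool, called after "Emit:" by a JSON object that holds its "method" and its "body". send_rows: Moves the arm, as the interface text tells. Its arguments: {"type":"object","properties":{"steps":{"type":"array"},"newtons":{"type":"number"}},"required":["steps"]}

```bash
mkdir -p pics
cat > h.py <<'E'
import numpy as np, cv2
from rig import get_state, get_image, sign_off, pinch_z
def save(n,f,crop=None,s=1):
    d=get_image(n); im=d["color"][:,:,::-1]
    np.savez('pics/'+f+'.npz',mtx=d["mtx"],k1=d["k1"],T=d["T"])
    cv2.imwrite('pics/'+f+'_full.png',im)
    return d
def crop(f,x0,y0,x1,y1,s,out):
    im=cv2.imread('pics/'+f+'_full.png')[y0:y1,x0:x1]
    cv2.imwrite('pics/'+out+'.png',cv2.resize(im,None,fx=s,fy=s,interpolation=cv2.INTER_CUBIC))
def ray(f,u,v):
    c=np.load('pics/'+f+'.npz'); K,k1,T=c['mtx'],float(c['k1']),c['T']
    p=cv2.undistortPoints(np.array([[[u,v]]],float),K,np.array([k1,0,0,0]))[0,0]
    return T[:3,3],T[:3,:3]@np.array([p[0],p[1],1])
def atz(f,u,v,z):
    o,d=ray(f,u,v); return o+d*(z-o[2])/d[2]
def proj(f,P):
    c=np.load('pics/'+f+'.npz'); K,k1,T=c['mtx'],float(c['k1']),c['T']
    Ti=np.linalg.inv(T); q,_=cv2.projectPoints(np.array(P,float).reshape(-1,3),cv2.Rodrigues(Ti[:3,:3])[0],Ti[:3,3],K,np.array([k1,0,0,0]))
    return q[:,0]
E
python3 - <<'E'
from h import *
for n in("scene","top"):
    d=save(n,n+'0'); print(n,d["T"].round(3).tolist(),d["mtx"].round(1).tolist(),d["k1"])
a=cv2.imread('pics/scene0_full.png');b=cv2.imread('pics/top0_full.png')
print(get_state())
E
```

```text
scene [[-0.822, 0.389, -0.416, 0.958], [0.57, 0.559, -0.602, 0.683], [-0.001, -0.732, -0.681, 0.898], [0.0, 0.0, 0.0, 1.0]] [[478.7, 0.0, 326.2], [0.0, 478.7, 201.4], [0.0, 0.0, 1.0]] -0.0710643547099451
top [[0.023, -0.994, 0.107, 0.357], [-1.0, -0.023, -0.006, 0.002], [0.009, -0.107, -0.994, 1.216], [0.0, 0.0, 0.0, 1.0]] [[398.8, 0.0, 320.9], [0.0, 398.8, 204.2], [0.0, 0.0, 1.0]] -0.09059870745503394
{'clock': 0.1, 'qpos': array([ 1.01500208e+00,  2.76550942e-01,  1.50605346e+00, -4.89889460e-05,
        1.36071809e+00, -1.21055881e-01]), 'qd': array([-0.00012809, -0.00035513, -0.002959  , -0.0012126 , -0.00184731,
       -0.00082838]), 'effort': array([ 2.45834977e-03, -4.17698014e+01, -2.46405137e+01, -1.00527238e-04,
        5.73514699e-03,  3.39046483e-05]), 'position': array([0.24195827, 0.52106175, 0.23049659]), 'ee_rot': array([-2.64562285e-04,  2.15656376e-01,  9.76468934e-01, -8.23813047e-04]), 'contact_force': array([ 0.17568273, -0.11547513,  0.04424771]), 'moment': array([ 0.06057301, -0.03623202,  0.01298727]), 'gripper_force': 0.0, 'width': 0.08503454058594688}
```

View pics/top0_full.png

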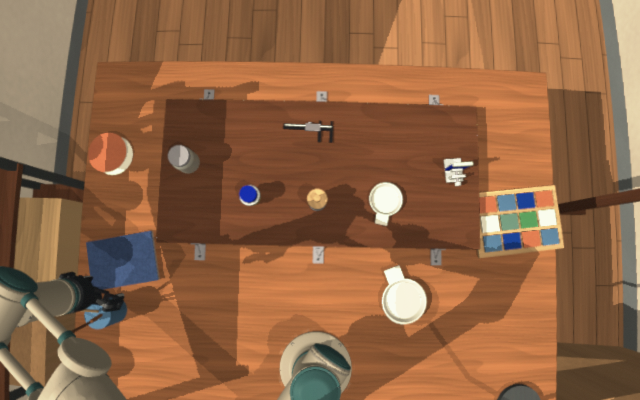

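View pics/scene0_full.png

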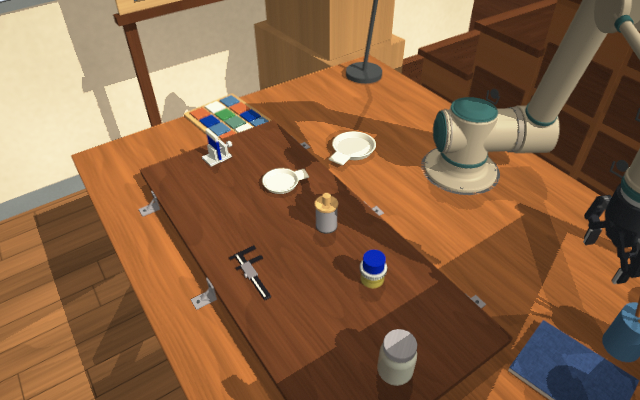

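The top view shows the blue cap near (249,195), the wooden cap at (317,198), the small spoon rest at (386,199) on the board, and a larger one off the board at (404,300). The scene view has the blue cap at (374,260), the wooden knob at (326,200), and the spoon rest at (282,181). I'll enlarge both.

Run:
```python
from h import *
crop('top0',225,165,425,240,4,'c1'); crop('scene0',255,155,415,295,4,'c2')
```

```text
(no output)
```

View pics/c1.png

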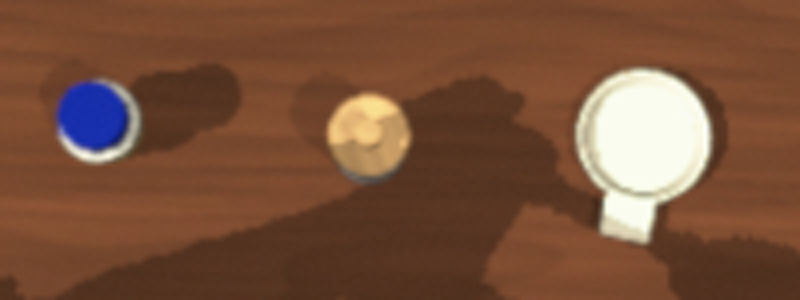

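View pics/c2.png

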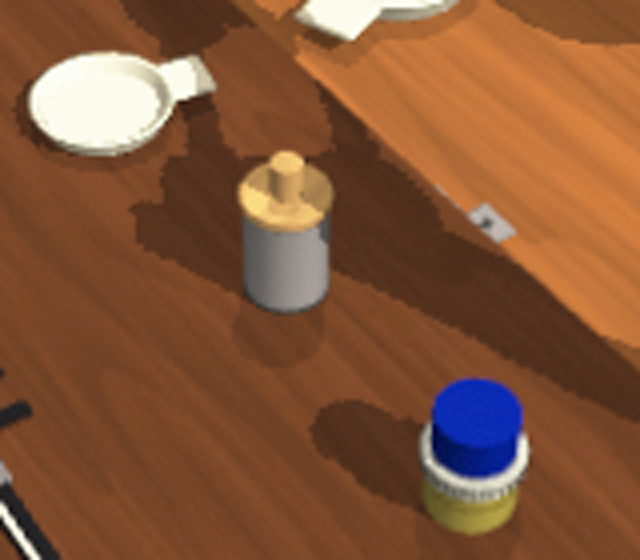

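Crop top: blue top centre (92.5,116), wood disc (369,136), knob top (368,126), rest rim (643.5,136), and handle end (626,228). Crop scene: blue top (477,412), disc (286,193), knob top (287.5,162), rest rim (101,101).

Run:
```python
from h import *
f=lambda x,y,c:((x+.5)/4-.5+(225,255)[c],(y+.5)/4-.5+(165,155)[c])
for n,a,b,z in[('blue',(92.5,116),(477,412),.122),('disc',(369,136),(286,193),.128),('knob',(368,126),(287.5,162),.152),('rest',(643.5,136),(101,101),.066)]:
    A=f(*a,0);B=f(*b,1)
    o1,d1=ray('top0',*A);o2,d2=ray('scene0',*B)
    s=np.linalg.lstsq(np.c_[d1,-d2],o2-o1,rcond=None)[0]; P=(o1+d1*s[0]+o2+d2*s[1])/2
    print(n,atz('top0',*A,z).round(4),atz('scene0',*B,z).round(4),'tri',P.round(4))
print('rim edges',[atz('top0',*f(*p,0),.066).round(4)[:2] for p in[(575,136),(712,136),(643,68),(643,204)]])
print('handle',atz('top0',*f(626,228,0),.058))
# outline overlay checks
im=cv2.imread('pics/scene0_full.png')
```

```text
blue [0.4988 0.1984 0.122 ] [0.5011 0.1989 0.122 ] tri [0.4995 0.1983 0.1202]
disc [0.4886 0.0065 0.128 ] [0.4911 0.0074 0.128 ] tri [0.4893 0.0061 0.1259]
knob [0.4924 0.0072 0.152 ] [0.4899 0.0074 0.152 ] tri [0.4915 0.0078 0.1533]
rest [ 0.5009 -0.1933  0.066 ] [ 0.5038 -0.192   0.066 ] tri [ 0.5018 -0.1942  0.0633]
rim edges [array([ 0.4997, -0.1432]), array([ 0.5021, -0.2436]), array([ 0.551 , -0.1927]), array([ 0.4511, -0.1932])]
handle [ 0.43397028 -0.18218638  0.058     ]
```

Emit:
{"method": "send_rows", "body": {"steps": [1,0,0,0,-8.3,1,0,0,0,-8.3,1,0,0,0,-8.3,1,-1.4,-2,0,0,1,-1.4,-3,0,0,1,-1.4,-3,0,0,1,-1.4,-3,0,0,1,-1.4,-3,0,0,1,-1.4,-3,0,0,1,-1.4,-3,0,0,1,-1.4,-3,0,0,1,-1.4,-3,0,0], "newtons": 30}}

```text
clock: 1.3
position: [0.3683, 0.2601, 0.231]
ee_rot: [-0.0, 0.0, 1.0, -0.0]
contact_force: [-0.5, -1.0, 0.6]
width: 0.0854
gripper_force: 0.0
```

Emit:
{"method": "send_rows", "body": {"steps": [1,-1.4,-3,0,0,1,-1.4,-3,0,0,1,-1.4,-3,0,0,1,-1.4,-3,0,0,1,-1.4,-3,0,0,1,-1.4,-3,0,0,1,-1.4,-3,0,0,1,-1.4,-2.5,0,0,1,-1,-1.5,0,0,1,0,0,0,0,1,0,0,0,0]}}

```text
clock: 2.4
position: [0.4896, 0.012, 0.2309]
ee_rot: [-0.001, 0.0, 1.0, 0.001]
contact_force: [0.6, -0.3, -0.6]
width: 0.0855
gripper_force: 0.0
```

Emit:
{"method": "send_rows", "body": {"steps": [1,0,-0.5,0,0,1,0,0,2,0,1,0,0,2,0,1,0,0,2,0,1,0,0,1.5,0,1,0,0,1,0,1,0,0,0.8,0,1,0,0,0.4,0,1,0,0,0,0,1,0,0,0,0]}}

```text
clock: 3.4
position: [0.4906, 0.0065, 0.1348]
ee_rot: [0.001, 0.0, 1.0, -0.0]
contact_force: [-1.1, 0.4, 0.3]
width: 0.0856
gripper_force: 0.0
```

Emit:
{"method": "send_rows", "body": {"steps": [-1,0,0,0,0,-1,0,0,0,0,-1,0,0,0,0,-1,0,0,0,0,-1,0,0,0,0,-1,0,0,0,0,-1,0,0,0,0,-1,0,0,0,0]}}

```text
clock: 4.2
position: [0.4903, 0.0065, 0.1345]
ee_rot: [0.0, 0.0, 1.0, 0.0]
contact_force: [0.2, -0.3, 3.0]
width: 0.0186
gripper_force: 29.3
```

Emit:
{"method": "send_rows", "body": {"steps": [-1,0,0,-0.2,0,-1,0,0,-0.5,0,-1,0,0,-1,0,-1,0,0,-1.5,0,-1,0,0,-2,0,-1,0,0,-2,0,-1,0,0,-1,0,-1,0,0,0,0]}}

```text
clock: 5.0
position: [0.4912, 0.0063, 0.2181]
ee_rot: [0.002, 0.0, 1.0, -0.0]
contact_force: [0.4, -0.7, -0.9]
width: 0.0184
gripper_force: 29.3
```

Run:
```python
from h import *
save('scene','s1');save('top','t1');crop('s1',245,120,405,240,5,'c3')
```

```text
(no output)
```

View pics/c3.png

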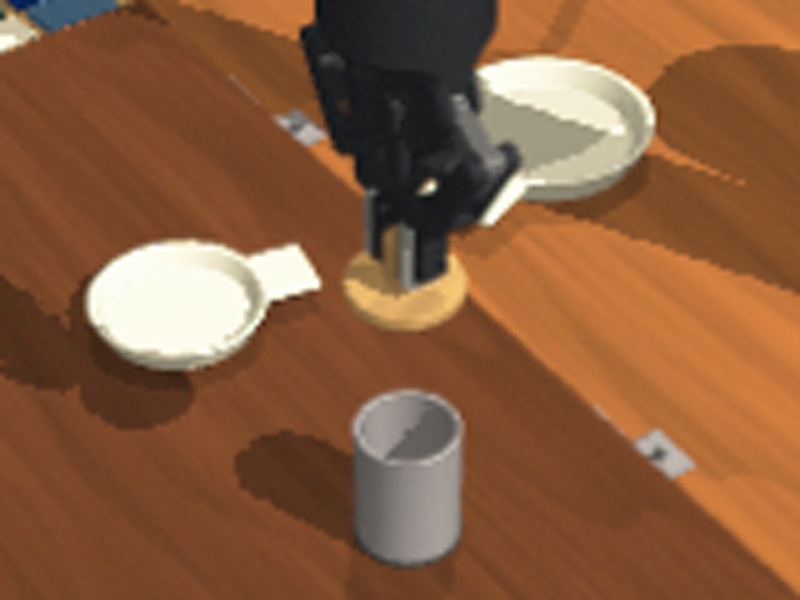

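The cap came off cleanly. The tin rim ellipse is centred at crop (408,427), and the cap hangs level at (405,285). Next I move over the spoon rest.

Emit:
{"method": "send_rows", "body": {"steps": [-1,0,-1,0,0,-1,-0.1,-2,0,0,-1,-0.2,-3,0,0,-1,-0.2,-3,0,0,-1,-0.2,-3,0,0,-1,-0.2,-3,0,0,-1,-0.2,-3,0,0,-1,0,-1.5,0,0,-1,0,-0.5,0,0,-1,0,0,0,0,-1,0,0,1,0,-1,0,0,2,0]}}

```text
clock: 6.3
position: [0.502, -0.1927, 0.1869]
ee_rot: [0.002, -0.001, 1.0, -0.0]
contact_force: [-0.4, 0.0, -0.8]
width: 0.0186
gripper_force: 29.4
```

Emit:
{"method": "send_rows", "body": {"steps": [-1,0,0,2,0,-1,0,0,2,0,-1,0,0,2,0,-1,0,0,2,0,-1,0,0,1,0,-1,0,0,0.5,0,-1,0,0,0.4,0,-1,0,0,0,0,-1,0,0,0,0]}}

```text
clock: 7.2
position: [0.5016, -0.1937, 0.088]
ee_rot: [0.001, 0.0, 1.0, -0.0]
contact_force: [0.0, 0.7, 0.1]
width: 0.0184
gripper_force: 29.4
```

Run:
```python
from h import *
save('scene','s2'); crop('s2',240,100,370,220,5,'c4')
print(atz('s1',(408.5)/5-.5+245,(427.5)/5-.5+120,.12), get_state()['position'])
print([atz('s1',(x+.5)/5-.5+245,(y+.5)/5-.5+120,.12).round(4) for x,y in[(353,427),(463,427),(408,390),(408,463)]])
```

```text
[0.49024243 0.00653809 0.12      ] [ 0.50161982 -0.19378181  0.08801709]
[array([ 0.5116, -0.0083,  0.12  ]), array([0.4689, 0.0214, 0.12  ]), array([ 0.4755, -0.0147,  0.12  ]), array([0.5041, 0.0266, 0.12  ])]
```

View pics/c4.png

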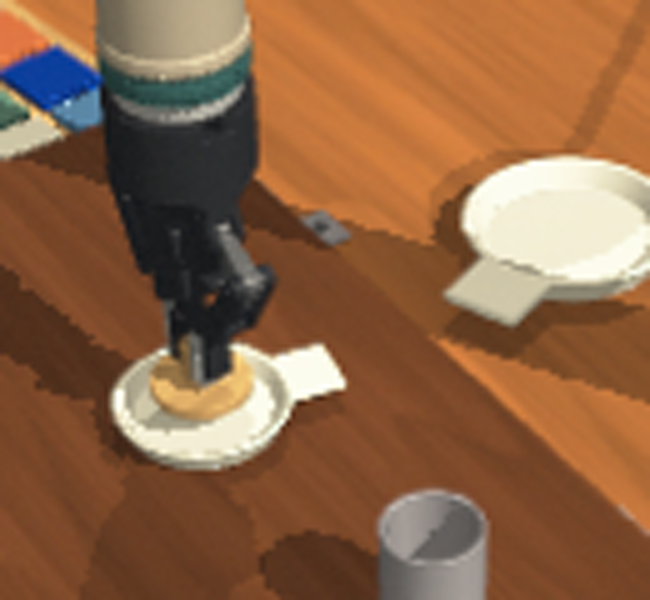

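The cap disc, at crop (201,383), hovers about 1 cm above the bowl floor and is roughly centred in the bowl. I'll lower it slowly.

Emit:
{"method": "send_rows", "body": {"steps": [-1,0,0,0.3,0,-1,0,0,0.2,0,-1,0,0,0.15,0,-1,0,0,0.15,0,-1,0,0,0.1,0,-1,0,0,0,0,-1,0,0,0,0]}}

```text
clock: 7.95
position: [0.5011, -0.1936, 0.0783]
ee_rot: [0.0, 0.0, 1.0, 0.0]
contact_force: [-0.2, -0.5, 0.5]
width: 0.0185
gripper_force: 29.4
```

Emit:
{"method": "send_rows", "body": {"steps": [-1,0,0,0.1,0,-1,0,0,0.05,0,-1,0,0,0,0]}}

```text
clock: 8.25
position: [0.5013, -0.1936, 0.0775]
ee_rot: [0.0, 0.0, 1.0, -0.0]
contact_force: [-1.5, 0.2, 5.0]
width: 0.0188
gripper_force: 29.8
```

Emit:
{"method": "send_rows", "body": {"steps": [-0.4,0,0,0,0,0,0,0,0,0,0,0,0,0,0,0,0,0,0,0,0,0,0,-0.5,0,0,0,0,-1,0,0,0,0,-2,0,0,0,0,-2,0,0,0,0,-3,0,0.5,0,0,-3,0,1,0,0,-3,0,1,0,0,-1,0]}}

```text
clock: 9.45
position: [0.5027, -0.1943, 0.236]
ee_rot: [0.003, 0.0, 1.0, -0.002]
contact_force: [0.6, -0.0, -0.0]
width: 0.0835
gripper_force: 0.0
```

Emit:
{"method": "send_rows", "body": {"steps": [1,0,2,0,0,1,0,3,0,0,1,0,4,0,0,1,0,4,0,0,1,0,4,0,0,1,0,4,0,0,1,0,4,0,0,1,0,4,0,0,1,0,4,0,0,1,0,3,0,0,1,0,2,0,0,1,0,1.2,0,0]}}

```text
clock: 10.65
position: [0.5005, 0.2001, 0.2313]
ee_rot: [-0.0, -0.001, 1.0, 0.0]
contact_force: [-0.5, 0.5, 0.7]
width: 0.0854
gripper_force: 0.0
```

Run:
```python
from h import *
save('scene','s3'); save('top','t3'); print(get_state()['position'])
a=cv2.imread('pics/s3_full.png')[100:300,230:420];b=cv2.imread('pics/t3_full.png')[140:260,225:425]
crop('t3',225,150,425,240,4,'x');crop('s3',240,110,440,280,4,'y')
# mount both
A=cv2.imread('pics/x.png')[:230];B=cv2.resize(cv2.imread('pics/y.png')[:,:],None,fx=.5,fy=.5)
C=np.zeros((A.shape[0]+B.shape[0],800,3),np.uint8);C[:A.shape[0]]=A;C[A.shape[0]:,:B.shape[1]]=B;cv2.imwrite('pics/c5.png',C);print(C.shape)
```

```text
[0.500852   0.19944577 0.23141453]
(570, 800, 3)
```

View pics/c5.png

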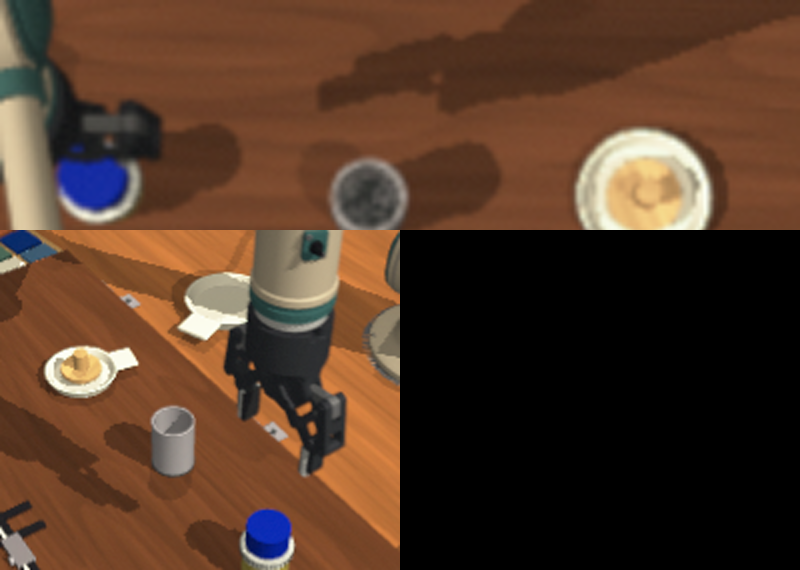

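The cap stands upright in the bowl, disc at top crop (645,192) and bowl at (643,195). The tin rim is at (369,196). Next I descend on the collar.

Emit:
{"method": "send_rows", "body": {"steps": [1,0,-0.1,1,0,1,0,0,2,0,1,0,0,2,0,1,0,0,2,0,1,0,0,2,0,1,0,0,2,0,1,0,0,2,0,1,0,0,1.2,0,1,0,0,0.7,0,1,0,0,0.3,0,1,0,0,0,0,1,0,0,0,0]}}

```text
clock: 11.95
position: [0.5018, 0.1975, 0.0805]
ee_rot: [0.001, 0.0, 1.0, 0.0]
contact_force: [0.3, -0.3, -0.5]
width: 0.0857
gripper_force: 0.0
```

Run:
```python
from h import *
print('tin',atz('t3',(369.5)/4-.5+225,(197)/4-.5+150,.12).round(4),get_state()['position'])
```

```text
tin [0.4892 0.0065 0.12  ] [0.50177891 0.19754874 0.08051846]
```

Emit:
{"method": "send_rows", "body": {"steps": [1,0,0.1,0.6,0,1,0,0,0.5,0,1,0,0,0.3,0,1,0,0,0,0,0.6,0,0,0,0,0.5,0,0,0,0,0.4,0,0,0,0,0.3,0,0,0,0,0.2,0,0,0,0,0.1,0,0,0,0,0,0,0,0,0,0,0,0,0,0], "newtons": 25}}

```text
clock: 13.15
position: [0.5014, 0.1986, 0.0662]
ee_rot: [0.0, 0.0, 1.0, 0.0]
contact_force: [-0.1, 0.2, 5.5]
width: 0.0566
gripper_force: 26.7
```

Emit:
{"method": "send_rows", "body": {"steps": [-0.2,0,0,0,0,-0.5,0,0,0,0,-1,0,0,0,0,-1,0,0,0,0,-1,0,0,0,0,-1,0,0,0,0]}}

```text
clock: 13.75
position: [0.5014, 0.1986, 0.0662]
ee_rot: [0.0, 0.0, 1.0, 0.0]
contact_force: [-1.4, -0.0, 4.9]
width: 0.0573
gripper_force: 26.7
```

Emit:
{"method": "send_rows", "body": {"steps": [-1,0,0,-0.2,0,-1,0,0,-0.4,0,-1,0,0,-0.6,0,-1,0,0,-1,0,-1,0,0,-1.2,0,-1,0,0,-1.5,0,-1,0,0,-1.5,0,-1,0,0,-1,0,-1,0,0,-0.6,0,-1,0,0,0,0,-1,0,0,0,0], "newtons": 35}}

```text
clock: 14.85
position: [0.5008, 0.1984, 0.1455]
ee_rot: [-0.0, 0.0, 1.0, -0.0]
contact_force: [0.3, 0.3, -2.1]
width: 0.0568
gripper_force: 37.6
```

Run:
```python
from h import *
save('scene','s4'); save('top','t4'); print(get_state()['position'])
crop('t4',220,160,270,220,7,'x');crop('s4',310,150,440,300,4,'y')
A=cv2.imread('pics/x.png');B=cv2.imread('pics/y.png');print(A.shape,B.shape)
C=np.zeros((600,800,3),np.uint8);C[:A.shape[0],:A.shape[1]]=A;C[:B.shape[0],280:280+B.shape[1]]=B[:, :520];cv2.imwrite('pics/c6.png',C)
```

```text
[0.50059744 0.1983165  0.14508055]
(420, 350, 3) (600, 520, 3)
```

View pics/c6.png

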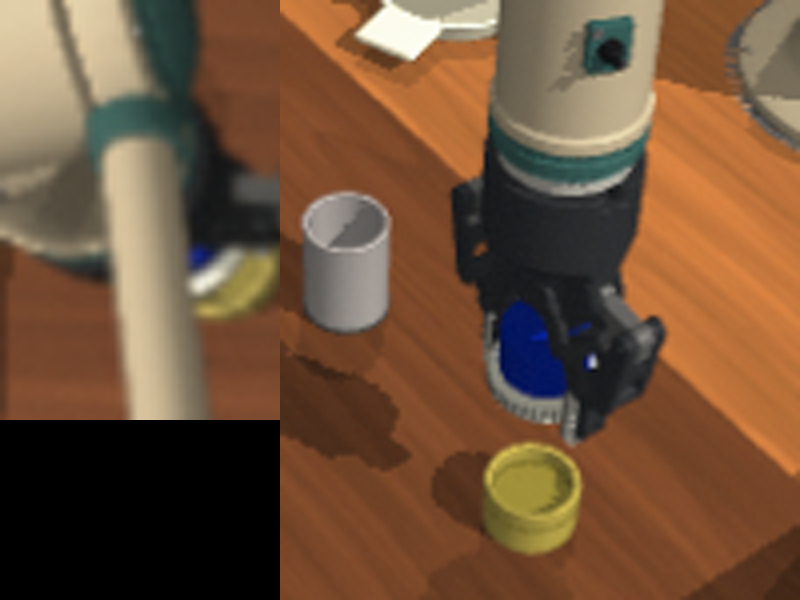

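The sifter and cap are lifted together and look level. The lid rest stayed put, ellipse centre at crop (531,482). The collar's left extreme is at about x=485 and its bottom extreme at about y=421. I'll check the collar's along-pad offset.

Run:
```python
from h import *
f=lambda x,y:((x-280+.5)/4-.5+310,(y+.5)/4-.5+150)
print('lidrest rim',atz('s4',*f(531.5,482.5),.082).round(4)); print('tin',atz('s4',*f(346.5,221),.12).round(4))
t=np.linspace(0,6.283,200)
for dx in(-.004,-.002,0,.002,.004):
    P=[np.c_[.5006+dx+.029*np.cos(t),.1984+.029*np.sin(t),0*t+z] for z in(.161,.173)]
    q=np.vstack([proj('s4',p) for p in P]); c=np.c_[(q[:,0]+.5-310)*4-.5+280,(q[:,1]+.5-150)*4-.5]
    print(dx,'left',c[:,0].min().round(1),'bottom',c[:,1].max().round(1))
```

```text
lidrest rim [0.5024 0.2002 0.082 ]
tin [0.4899 0.0063 0.12  ]
-0.004 left 491.9 bottom 421.2
-0.002 left 488.9 bottom 422.9
0 left 485.8 bottom 424.6
0.002 left 482.7 bottom 426.4
0.004 left 479.6 bottom 428.1
```

Emit:
{"method": "send_rows", "body": {"steps": [-1,0,-0.7,0,0,-1,0.1,-1.5,0,0,-1,0.1,-2,0,0,-1,0.2,-2.5,0,0,-1,0.2,-2.5,0,0,-1,0.2,-2.5,0,0,-1,0.2,-2.5,0,0,-1,0.1,-2.5,0,0,-1,0,-1.5,0,0,-1,0,-0.8,0,0,-1,0,-0.2,0,0,-1,0,0,0,0]}}

```text
clock: 16.15
position: [0.4899, 0.0063, 0.1457]
ee_rot: [-0.0, 0.0, 1.0, 0.0]
contact_force: [-0.4, 0.8, -1.9]
width: 0.0565
gripper_force: 37.7
```

Emit:
{"method": "send_rows", "body": {"steps": [-1,0,0,0.4,0,-1,0,0,0.7,0,-1,0,0,0.7,0,-1,0,0,0.5,0,-1,0,0,0.3,0,-1,0,0,0,0,-1,0,0,0,0]}}

```text
clock: 16.85
position: [0.4903, 0.0065, 0.1198]
ee_rot: [0.0, 0.0, 1.0, 0.0]
contact_force: [0.2, 0.3, -1.3]
width: 0.0569
gripper_force: 37.7
```

Run:
```python
from h import *
p=[];
for i in range(4): save('scene','s5'); p.append(get_state()['position'])
print(np.mean(p,0))
crop('s5',290,140,390,240,6,'c7')
```

```text
[0.49037114 0.00644421 0.12003619]
```

View pics/c7.png

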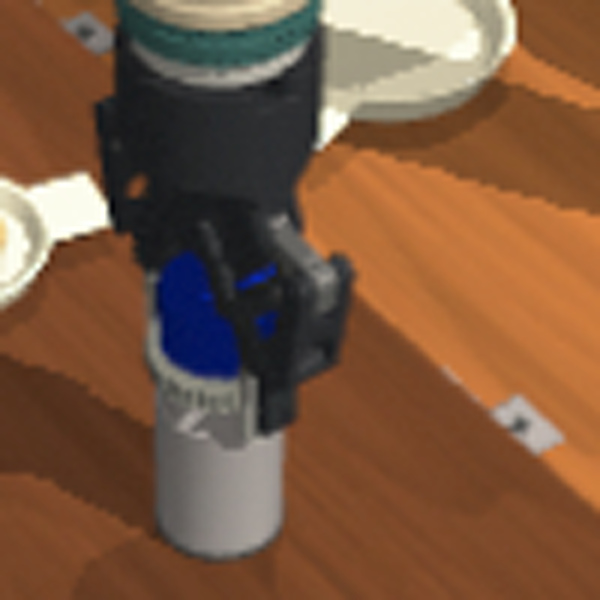

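The collar's left edge at 147 and the tin's at 155 match the expected 3 mm overhang, so the sifter is aligned. I'll lower it slowly.

Emit:
{"method": "send_rows", "body": {"steps": [-1,0,0,0.3,0,-1,0,0,0.2,0,-1,0,0,0.2,0,-1,0,0,0.1,0,-1,0,0,0.1,0,-1,0,0,0,0]}}

```text
clock: 17.65
position: [0.49, 0.0065, 0.1106]
ee_rot: [-0.0, 0.0, 1.0, 0.0]
contact_force: [0.1, -0.1, -1.7]
width: 0.057
gripper_force: 37.7
```

Entered the mouth with no contact force.

Emit:
{"method": "send_rows", "body": {"steps": [-1,0,0,0.2,0,-1,0,0,0.1,0,-1,0,0,0.1,0,-1,0,0,0.1,0,-1,0,0,0,0,-1,0,0,0,0]}}

```text
clock: 18.25
position: [0.4901, 0.0065, 0.1058]
ee_rot: [0.0, 0.0, 1.0, 0.0]
contact_force: [0.1, -0.3, -2.0]
width: 0.0566
gripper_force: 37.7
```

Emit:
{"method": "send_rows", "body": {"steps": [-1,0,0,0.1,0,-1,0,0,0.05,0,-1,0,0,0,0]}}

```text
clock: 18.55
position: [0.4901, 0.0065, 0.1043]
ee_rot: [0.0, 0.0, 1.0, 0.0]
contact_force: [0.1, 0.4, -0.7]
width: 0.0567
gripper_force: 37.7
```

Emit:
{"method": "send_rows", "body": {"steps": [-1,0,0,0.05,0,-1,0,0,0,0,-1,0,0,0,0]}}

```text
clock: 18.85
position: [0.4902, 0.0065, 0.1043]
ee_rot: [0.0, 0.0, 1.0, 0.0]
contact_force: [-1.3, 0.8, 4.3]
width: 0.0563
gripper_force: 38.0
```

Emit:
{"method": "send_rows", "body": {"steps": [0.5,0,0,0,0,0.8,0,0,0,0,1,0,0,0,0,1,0,0,0,0,1,0,0,0,0,1,0,0,-0.4,0,1,0,0,-0.8,0,1,0,0,-0.8,0,1,0,0,-0.7,0,1,0,0,-0.3,0,1,0,0,0,0,1,0,0,0,0], "newtons": 20}}

```text
clock: 20.05
position: [0.49, 0.0065, 0.1338]
ee_rot: [-0.0, 0.0, 1.0, 0.0]
contact_force: [-1.0, 0.1, 0.3]
width: 0.0856
gripper_force: 0.0
```

Run:
```python
from h import *
save('scene','s6'); print(get_state()['position'],get_state()['width'])
crop('s6',290,140,390,240,6,'c8')
```

```text
[0.48987993 0.0065005  0.13361624] 0.085631123515547
```

View pics/c8.png

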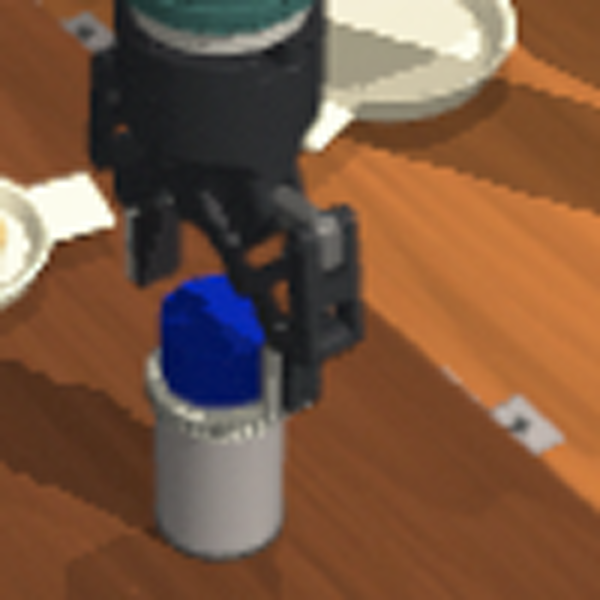

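The sifter is seated level with the blue cap still on, at crop (213,340). Now I close slowly on the cap.

Emit:
{"method": "send_rows", "body": {"steps": [0.5,0,0,0,0,0.4,0,0,0,0,0.3,0,0,0,0,0.2,0,0,0,0,0.1,0,0,0,0,0,0,0,0,0,-0.2,0,0,0,0,-1,0,0,0,0,-1,0,0,0,0,-1,0,0,0,0,-1,0,0,0,0]}}

```text
clock: 21.2
position: [0.4901, 0.0065, 0.1338]
ee_rot: [0.0, 0.0, 1.0, 0.0]
contact_force: [0.7, 0.4, 1.5]
width: 0.0474
gripper_force: 20.5
```

Emit:
{"method": "send_rows", "body": {"steps": [-1,0,0,-0.1,0,-1,0,0,-0.2,0,-1,0,0,-0.3,0,-1,0,0,-0.6,0,-1,0,0,-1,0,-1,0,0,-1.5,0,-1,0,0,-2,0,-1,0,0,-2,0,-1,0,0,-1.5,0,-1,0,0,-0.8,0,-1,0,0,-0.3,0,-1,0,0,0,0], "newtons": 25}}

```text
clock: 22.4
position: [0.4901, 0.0065, 0.237]
ee_rot: [0.0, 0.0, 1.0, 0.0]
contact_force: [0.3, -0.4, -1.1]
width: 0.0472
gripper_force: 25.8
```

Emit:
{"method": "send_rows", "body": {"steps": [-1,0,0,0,0,-1,0,0,0,0,-1,0,0,0,0,-1,0,0,0,0,-1,0,0,0,0]}}

```text
clock: 22.9
position: [0.4901, 0.0065, 0.2366]
ee_rot: [-0.0, 0.0, 1.0, 0.0]
contact_force: [0.2, -0.2, 0.3]
width: 0.0468
gripper_force: 25.8
```

Run:
```python
from h import *
save('scene','s7'); print(get_state()['position'],get_state()['width'])
crop('s7',240,90,440,290,3,'c9')
```

```text
[0.49008864 0.00646107 0.23665701] 0.04716592902078044
```

View pics/c9.png

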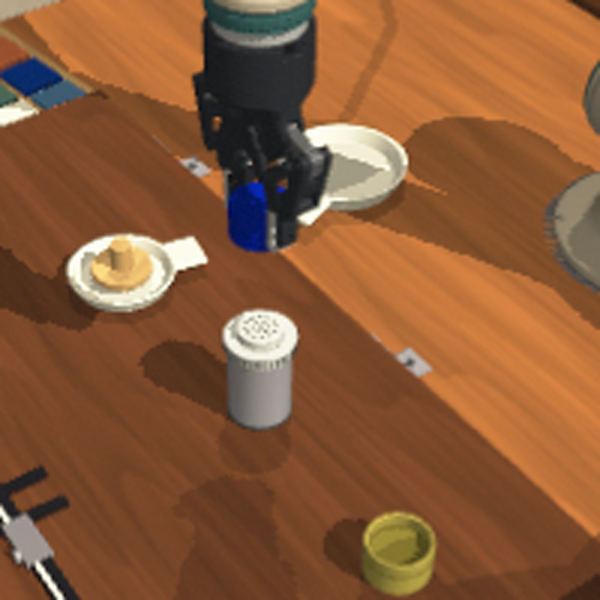

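The blue cap is held level at crop (262,217). The sifter lid is seated in the tin at (260,335), and the wooden cap stands upright in the rest at (121,265). Handing in.

```bash
python3 -c "from rig import sign_off; print(sign_off())"
```

```text
the job is handed in; nothing more can be done
None
```

I handed the job in at about 23 s: the wooden cap is upright in the small spoon rest, the sifter lid is seated in the tin, and the arm holds the blue cap level about 9 cm clear above it.

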